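# Press the pins of a knife handle and hold the pressure

## Robot

A 7-joint arm with a two-finger parallel gripper is mounted at the origin on the work surface. World frame = base frame: x ahead of the robot, y to its left, z up, the work surface at z = 0. Lengths are in m, angles in rad, forces in N, time in s.
With the tool pointing down it reaches from about 0.425 to 0.925 m from the base axis. Payload 6.8 kg.
Tool frame: the origin (TCP) lies on the centre line of the jaws, within the pads' length; the fingertips stand 17 mm ahead of it and the grasp point (between the pads) lies 2 mm behind it; z points along the fingers, x is the direction in which the jaws open and shut, and the axes are right-handed (so a half turn about z gives the same grasp; the last joint's range is limited). The gripper opens to 85 mm and grips with 20 to 120 N. Pads are 22 mm wide; open, the fingers measure 114 mm over their backs; the gripper's body (76 mm by 85 mm) begins 54 mm behind the grasp point. The pads swing forward as they close: fully open they stand 13 mm farther back than shut.
Start: joints at [-1.212, 0.477, 0.022, 1.555, -0.011, 1.109, -0.083], TCP at [0.304, 0.603, 0.248] pointing down, gripper open.
Joint ranges: [-2.96, 2.96], [-0.34, 2.1], [-1.41, 1.46], [0.24, 2.44], [-1.37, 4.51], [0.17, 1.92], [-2.96, 2.96]. Speed limits (rad/s): [2.39, 2.39, 3.14, 3.14, 3.14, 3.14, 3.14].

## Interface

Orientations are given as a unit quaternion [w, x, y, z].
In Python, from station import status, read_camera, camera_model, bot gives the robot as it stands.
- The arm moves only by the tool arm_command, never from a script. Its argument "series" is a list of rows, each a list of 3 entries, a list of its own where there are three numbers: the finger opening in mm, from 0 to 85.4, then the shift along the tool's x, y, z in mm, then the turn about the tool's z in rad. In form: [[gripper, [dx, dy, dz], roll], ...]. A call has 1 to 8 rows; each row is the pose to reach, as a shift and turn from the pose commanded when the call began, along the tool's axes at that moment; what a row does not reach only later rows make up. A row lasts 1/8 s, in which the tool goes at most 62.5 mm and 10.7 degrees, less where a joint would pass 70% of its speed; a pose out of reach is approached as far as the arm can. A call with a gripper value outside its range is refused whole. The fingers move at their own pace and stop on an object; "squeeze" is the grip in N (left out, the last holds). Time passes only in rows, so rows that repeat a pose let the fingers close. It gives the time, the measured TCP pose, the force and the opening at its end, in the units of the state.
- status.get_obs(): the state, without advancing time (a new reading comes with each control period).
- read_camera(name): name is "scene" or "top" or "wrist"; returns the picture (480x640x3 uint8, blue, green, red); there is no depth.
- camera_model(name): a dict with "fov_y" (degrees; the focal length in pixels is half the picture's height over the tangent of half this angle, whatever the lens; pixels are square), "cx", "cy" (the principal point, pixels), "R" (3x3) and "t" (3): a world point X has camera coordinates R X + t. Camera axes: x right, y down, z forward; pixel columns grow to the right and rows downward; lengths in m; the calibration is good to about 2 mm. A picture is of the moment at which its call begins: read the wrist's pose just before it. camera_model takes no time and is no camera call; for the wrist camera it gives the pose at the moment of the call.
- bot.hand_in(): hands the job in, once; it reports no verdict.
The state is a dict: "t": time; "q": joint angles; "joint_vel": joint speeds; "joint_torque": joint torques, N m; "eef_pos": TCP position; "tool_rot": TCP orientation; "contact_force": force on the tool from outside, world axes, zero at the start; "torque": the same for the moment, N m; "gripper_width": opening from 0.0 (shut) to 1.0 (fully open).
Only numpy, scipy, OpenCV 4.12 (cv2) and the standard library are available. Lean on these libraries where they do the work, as an engineer would, in place of code of your own. Each camera call takes 0.05 s, during which the arm holds its last target.

## Task

Press the pins of the knife handle in the small bench press. First push the cross slide by its knob fully home against its end stop, so that the knife lies under the ram; then flip the safety catch on the left of the head right over to the rear so that it stays off; then pull the lever forward and down to its stop and keep holding it there: finish with the lever still held fully down, do not let go. Leave the other things on the bench where they are.

Things in the scene. Friction and masses are not known exactly. Their poses are not given: they have to be found in the camera images.
- press: small green bench riveting press, fixed; origin on the table under its base (200 x 140 mm); its front faces -x (the robot) at yaw 0. In its axes: head x -45 to 105, y -34 to 34, z 115 to 190 mm; the ram's top is at x -15, up to z 214 mm. A cross slide runs along its y in front of the column; the lever is on its right (-y) side, the safety catch on the left (+y) of the head
- slide (a joint): travel of the cross slide's shuttle, an aluminium plate with a knife handle in its nest: 0 = fully out to the left, 0.085 m = fully home at the end stop, knife centred under the ram; grows along the press's -y. About 2 N of friction; starts between 0 and 0.025
- shuttle_knob (a point): centre of the shuttle's upright black knob (23 mm across, 34 mm tall, top 92 mm and centre 75 mm above the table, plate below it at 46 mm) at its outer, +y end, 130 mm from the knife's centre; it does not turn. When home it is 76 mm left of the lock disc's face (heights 127 to 196 mm), so there is more room for a gripper that closes along the press's x
- shuttle: the shuttle plate, 56 x 220 x 12 mm, with the closed knife handle held fast in its nest, 24 x 110 x 14 mm along y; origin under the knife's centre at the plate's underside, 34 mm above the table (knife 46 to 60 mm above the table)
- catch_angle (a joint): angle of the safety catch, a dark steel hook on the left of the head: 0 = on (hooked before the lug of the disc on the lever's shaft; the lever is blocked after 0.05 rad), 2.2 rad = flipped fully to the rear. Turns about the press's +y: the tab moves up, over and to the rear (+x). It swings easily (under 0.1 N m): let go beyond 1.2 rad it falls fully back, before 0.8 rad it falls on again
- catch_tab (a point): centre of the catch's thumb tab, a disc 20 mm across and 14 mm thick, its flat faces towards the press's +y and -y, both free; 107 mm from the hinge. With the catch on it lies 85 mm in front of (-x) and 66 mm above the hinge, 249 mm above the table
- catch_hinge (a point): the catch's fixed hinge, 183 mm above the table; its axis runs along the press's y
- lever_angle (a joint): angle of the press lever: 0 = up at rest, leaning 0.175 rad to the rear; 1.15 rad = down at its stop. Pulled forward and down it turns about the press's -y (the ball moves to -x, then down). A spring returns it when let go: 0.2 N m at rest, 0.8 N m near the stop; from about 0.76 rad the sprung foot presses on the knife as well; in all under 10 N at the ball
- lever: the lever's steel shank (12 mm thick) with a black ball knob 34 mm across, on the right of the press; origin at the ball's centre, 150 mm from the pivot, axes as the press's at rest. The ball is 303 mm above the table at rest, about 239 mm at the stop; nothing stands within 50 mm beside it
- lever_pivot (a point): the point of the lever's fixed axis in the ball's plane, 155 mm above the table; the axis runs along the press's y
- foot: the round brass pressure foot under the ram, 22 mm across; origin under its centre, 76 mm above the table at rest. It goes down 21 mm per rad of the lever and presses on the knife (top 60 mm above the table) by a spring of 2.5 N per mm
- spare_knife: a loose finished folding knife, closed, 24 x 110 x 14 mm, lying flat near the press; origin under its centre, y along it; to be left alone
- pink_bar: a loose pink bar of polishing compound, 45 x 150 x 40 mm; origin under its centre; to be left alone
- white_bar: a loose white bar of polishing compound, 45 x 170 x 38 mm; origin under its centre; to be left alone
- hammer: a loose hand hammer, 240 mm long, lying along its x axis; origin under its middle; to be left alone
- brush: a loose hand brush lying along its x axis; origin under its middle; to be left alone
- pin_tin: a loose round steel tin, 60 mm across and 45 mm high; origin under its centre; to be left alone
- oiler: a loose dark steel oil bottle with a brass cap, 48 mm across and 120 mm high, upright; origin under its centre; to be left alone

How it is judged:
On the way, in this order (a step that is already met when the one before it is completed fails the run):
1. the cross slide is home against its end stop, the catch still on (value of joint slide above 0.081 m and value of joint catch_angle below 0.5 rad), for 0.2 s.
2. the safety catch is flipped to the rear and stays there, the lever still up (value of joint slide above 0.081 m and value of joint catch_angle above 1.9 rad and value of joint lever_angle below 0.25 rad), for 0.2 s.
3. the lever is held down at its stop, the foot pressing on the knife (value of joint slide above 0.081 m and value of joint catch_angle above 1.9 rad and value of joint lever_angle above 1.03 rad and contact force between foot and shuttle above 8 N and contact force between any of the fingers, the arm and lever above 1 N), for 0.5 s.
At the end, for the whole second after the job is handed in: The robot still holds the lever down within 0.12 rad of its stop (joint above 1.03), the foot presses on the knife with more than 8 N, the slide is home within 4 mm and the catch is flipped back beyond 1.9 rad (all of step 3); the arm keeps its last pose, push and grip.
It fails at once if the ram is brought down while the slide is not home (value of joint lever_angle above 0.35 rad and value of joint slide below 0.078 m).
It fails at once if another thing on the bench is moved by more than 40 mm or knocked over (distance of any of spare_knife, pink_bar, white_bar, hammer, brush, pin_tin, oiler from where it was at the start of the episode above 0.04 m or angle between any of oiler, pin_tin's own z axis and vertical above 0.5 rad).
It also fails if it takes over 72 s, if anything falls off the work surface, if the arm or the gripper's body presses on something with over 40 N, if the wrist force passes 120 N, or if a joint passes its speed limit or range.

## Working session

There is one attempt and no reset: what is moved stays moved. The work goes in short steps, Python scripts to look and compute and a tool call to move; the robot and the scene stay as the last step left them, time stands still between calls to the robot, and variables do not carry over. Pictures are saved under pics/ and viewed, and the job is handed in when it is done.

Besides the shell and the picture viewer there is one more tool, called after "Request:" as a command line: name --argument value ..., lists and objects as JSON in quotes. arm_command: Moves the arm, as the interface text tells. Its arguments: {"type":"object","properties":{"series":{"type":"array"},"squeeze":{"type":"number"}},"required":["series"]}

```bash
ls; mkdir -p pics; python3 - <<'E'
from station import status, read_camera, camera_model, bot
import cv2
print(status.get_obs())
for n in ["scene","top","wrist"]:
    m=camera_model(n); im=read_camera(n); cv2.imwrite(f"pics/{n}0.png",im); print(n,m)
E
```

```text
pics
{'t': 0.0, 'q': array([-1.21209427,  0.47777648,  0.02236034,  1.55646556, -0.0115353 ,
        1.10929047, -0.08307825]), 'joint_vel': array([ 0.00198124, -0.00057769, -0.00015007,  0.00134804,  0.00034614,
       -0.00170864,  0.00108662]), 'joint_torque': array([-6.17586047e-04, -5.96454763e+01,  1.60755124e+00, -2.81187558e+01,
        1.24324544e-02,  9.56291333e-03,  5.47572355e-06]), 'eef_pos': array([0.30353185, 0.60227088, 0.24733596]), 'tool_rot': array([ 5.21832348e-04,  8.51476196e-01,  5.24392474e-01, -7.40491870e-04]), 'contact_force': array([-0.53025359, -0.61457225,  0.33256395]), 'torque': array([ 0.00121076, -0.04101955, -0.02658782]), 'gripper_width': 1.0013024024623456}
scene {'fov_y': 45.9679144951815, 'cx': 312.5245217988938, 'cy': 230.79388899007668, 'R': array([[-0.40521903,  0.91399501,  0.02026472],
       [ 0.63365139,  0.296769  , -0.71443269],
       [-0.65900185, -0.27666095, -0.69941066]]), 't': array([ 0.23381043, -0.23023498,  1.78588783])}
top {'fov_y': 57.746961169092934, 'cx': 312.5619691598652, 'cy': 243.4711509895016, 'R': array([[-1.76689140e-04, -9.99995388e-01, -3.03179931e-03],
       [-9.81866322e-01,  7.48236208e-04, -1.89573115e-01],
       [ 1.89574510e-01,  2.94332613e-03, -9.81861926e-01]]), 't': array([0.00665367, 0.61955439, 1.17780002])}
wrist {'fov_y': 68.01506920790506, 'cx': 316.949392382247, 'cy': 240.4959555043437, 'R': array([[ 0.44887363,  0.89359146, -0.0026019 ],
       [ 0.84905539, -0.42559062,  0.31301368],
       [ 0.27859901, -0.14271275, -0.94974505]]), 't': array([-0.67291306, -0.04171422,  0.38127505])}
```

View pics/scene0.png

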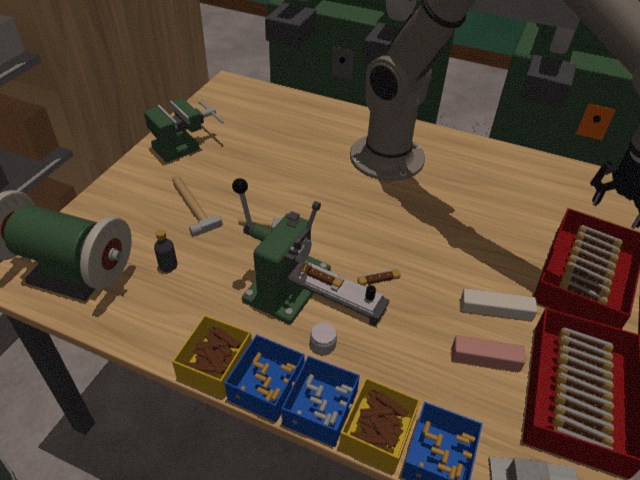

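View pics/top0.png

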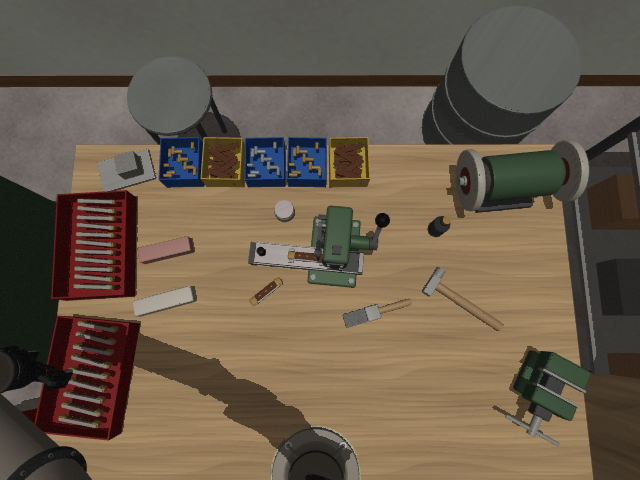

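View pics/wrist0.png

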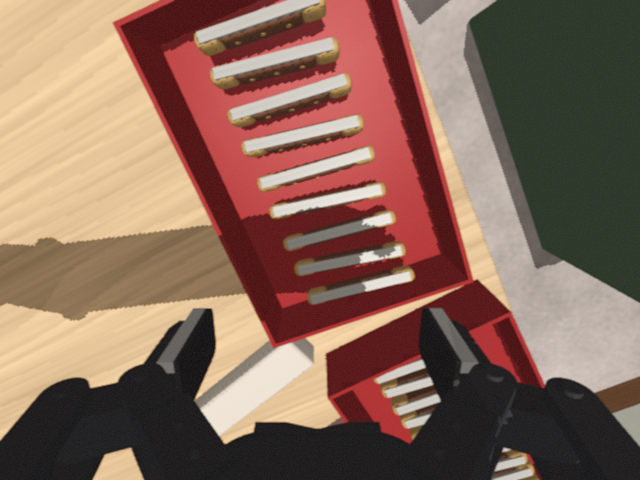

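```bash
cat > h.py <<'E'
import numpy as np, cv2
from station import status, read_camera, camera_model, bot
def K(m):
    f=240/np.tan(np.radians(m["fov_y"])/2); return f
def ray(m,u,v):
    R=np.array(m["R"]);t=np.array(m["t"]);d=R.T@np.array([(u-m["cx"])/K(m),(v-m["cy"])/K(m),1.]);return -R.T@t,d/np.linalg.norm(d)
def plane(m,u,v,z):
    o,d=ray(m,u,v);return o+d*(z-o[2])/d[2]
def proj(m,X):
    c=np.array(m["R"])@np.array(X)+np.array(m["t"]);return np.array([m["cx"]+K(m)*c[0]/c[2],m["cy"]+K(m)*c[1]/c[2]])
def tri(m1,p1,m2,p2):
    o1,d1=ray(m1,*p1);o2,d2=ray(m2,*p2)
    s=np.linalg.lstsq(np.c_[d1,-d2],o2-o1,rcond=None)[0]
    a=o1+d1*s[0];b=o2+d2*s[1];return (a+b)/2,np.linalg.norm(a-b)
E
python3 - <<'E'
import cv2,numpy as np
a=cv2.imread("pics/scene0.png");b=cv2.imread("pics/top0.png")
g=lambda i:np.clip(i.astype(float)*1.8,0,255).astype('uint8')
cv2.imwrite("pics/s1.png",cv2.resize(g(a[165:325,220:420]),None,fx=4,fy=3.75,interpolation=cv2.INTER_CUBIC)[:600])
cv2.imwrite("pics/t1.png",cv2.resize(g(b[190:310,235:405]),None,fx=4.7,fy=4.7,interpolation=cv2.INTER_CUBIC))
E
```

```text
(no output)
```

View pics/s1.png

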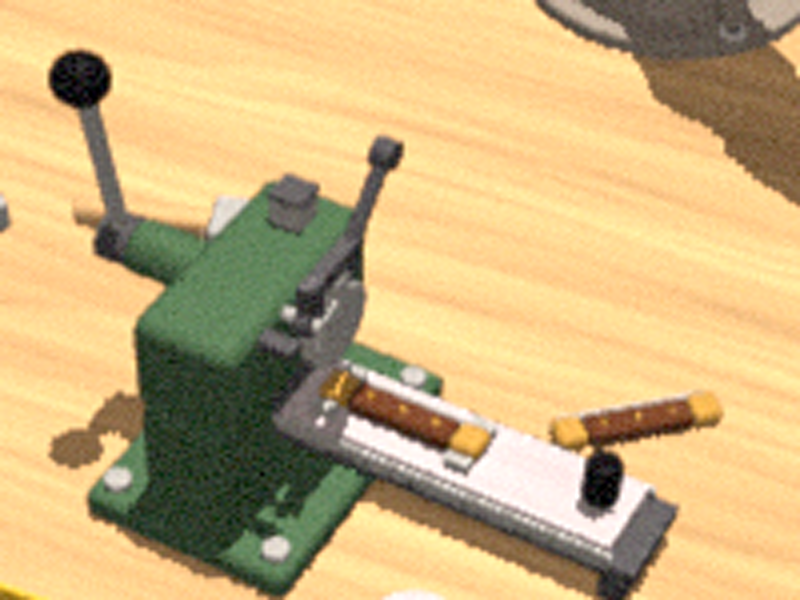

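View pics/t1.png

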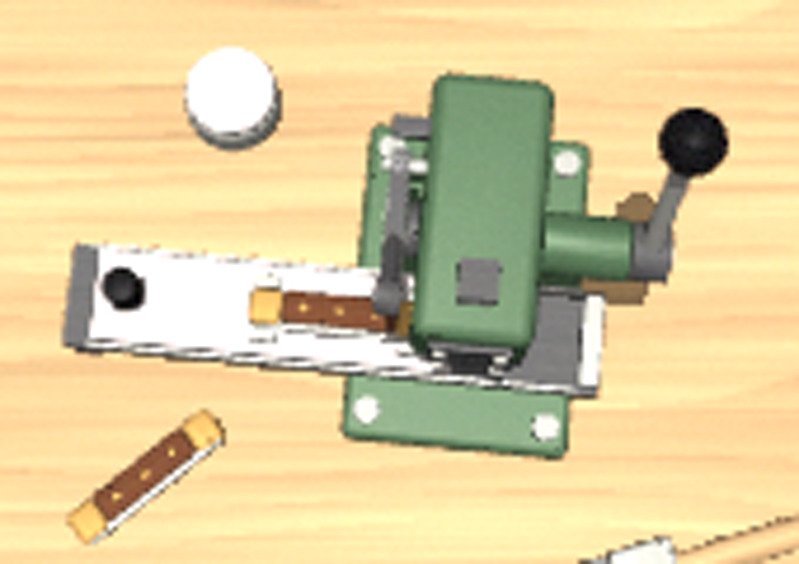

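```bash
python3 - <<'E'
from h import *
s=camera_model("scene");t=camera_model("top")
T=lambda x,y:(235+x/4.7-.4,190+y/4.7-.4); S=lambda x,y:(220+x/4-.4,165+y/3.75-.4)
for n,a,b in [("tab",S(385,153),T(386,300)),("ball",S(80,79),T(694,142)),("knob",S(604,480),T(123,289))]:
    print(n,tri(s,a,t,b))
print("knobplane", plane(t,*T(123,289),.088))
B=[plane(t,*T(*p),.02) for p in [(366,409),(546,426),(392,147),(568,162)]]
print(np.round(B,4))
v1=B[1]-B[0];v2=B[3]-B[2];v3=B[2]-B[0];v4=B[3]-B[1]
for v in(v1,v2):print("yaw",np.arctan2(v[0],-v[1]),np.linalg.norm(v))
for v in(v3,v4):print("yaw",np.arctan2(v[1],v[0]),np.linalg.norm(v))
print(np.mean(B,0))
# plate edges: left corner edge at z .046: far corners
P=[plane(t,*T(*p),.05) for p in [(97,245),(385,267),(97,345),(413,372)]]
for a,b in((0,1),(2,3)):
    v=P[b]-P[a];print("yawplate",np.arctan2(v[0],-v[1]))
m=camera_model("wrist");print("cam",-np.array(m["R"]).T@m["t"])
E
```

```text
tab (array([ 0.55885986, -0.00480636,  0.24946754]), np.float64(0.0014065200282579445))
ball (array([ 0.62730694, -0.15404092,  0.30435534]), np.float64(0.00014227006752669068))
knob (array([0.59560324, 0.15230659, 0.07022416]), np.float64(0.0011012300073727846))
knobplane [0.59265316 0.14957783 0.088     ]
[[ 0.5295  0.0068  0.02  ]
 [ 0.519  -0.1038  0.02  ]
 [ 0.6953 -0.0097  0.02  ]
 [ 0.6855 -0.1204  0.02  ]]
yaw -0.09503427671428014 0.11104126043146959
yaw -0.0883987390276919 0.11120239101727777
yaw -0.09869164878317754 0.16663107908834146
yaw -0.0996236143415403 0.16736960943952353
[ 0.60733173 -0.05677762  0.02      ]
yawplate -0.0782922263441434
yawplate -0.08646029046453822
cam [0.23127055 0.63801483 0.37355044]
```

```bash
cat >> h.py <<'E'
from scipy.spatial.transform import Rotation as Ro
YAW=-0.095; EX=np.array([np.cos(YAW),np.sin(YAW),0]); EY=np.array([-np.sin(YAW),np.cos(YAW),0])
def delta(target,xdir=None):
    o=status.get_obs();q=o["tool_rot"];R=Ro.from_quat([q[1],q[2],q[3],q[0]]).as_matrix()
    d=R.T@(np.array(target)-o["eef_pos"])*1000
    roll=None
    if xdir is not None:
        v=R.T@xdir; roll=np.arctan2(v[1],v[0])
    print("t",o["t"],"pos",np.round(o["eef_pos"],4),"F",np.round(o["contact_force"],1),"w",round(o["gripper_width"],3),"d",np.round(d,1),"roll",roll,"q7",round(o["q"][6],2))
E
python3 - <<'E'
from h import *
delta([.593,.150,.2],EX)
E
```

```text
t 0.15 pos [0.3036 0.6024 0.2475] F [ 1.6 -0.2 -0.1] w 0.994 d [-273.6  462.    48. ] roll 1.1989535974967651 q7 -0.08
```

Request:
arm_command --series '[[85, [-34, 58, 0], 0.15], [85, [-68, 116, 0], 0.3], [85, [-103, 173, 0], 0.45], [85, [-137, 231, 0], 0.6], [85, [-171, 289, 0], 0.75], [85, [-205, 347, 0], 0.9], [85, [-240, 404, 0], 1.05], [85, [-274, 462, 40], 1.199]]' --squeeze 40

```text
t: 1.15
eef_pos: [0.5727, 0.1837, 0.2265]
tool_rot: [-0.001, 0.999, -0.05, 0.002]
contact_force: [0.5, 1.8, -0.4]
gripper_width: 0.994
```

Request:
arm_command --series '[[85, [0, 0, 0], 0], [85, [0, 0, 0], 0]]'

```text
t: 1.4
eef_pos: [0.5702, 0.1858, 0.2246]
tool_rot: [-0.0, 0.999, -0.047, -0.001]
contact_force: [0.1, 0.2, 0.0]
gripper_width: 0.999
```

```bash
python3 - <<'E'
from h import *
delta([.593,.150,.2],EX)
m=camera_model("wrist");im=read_camera("wrist");cv2.imwrite("pics/w1.png",im)
for z in(.092,.058):print(proj(m,[.593,.150,z]))
E
```

```text
t 1.4 pos [0.5702 0.1858 0.2246] F [0.1 0.2 0. ] w 0.999 d [26.1 33.5 24.6] roll 0.0008470418409908349 q7 -0.35
[350.75215538 273.73439675]
[347.33935956 258.19400651]
```

View pics/w1.png

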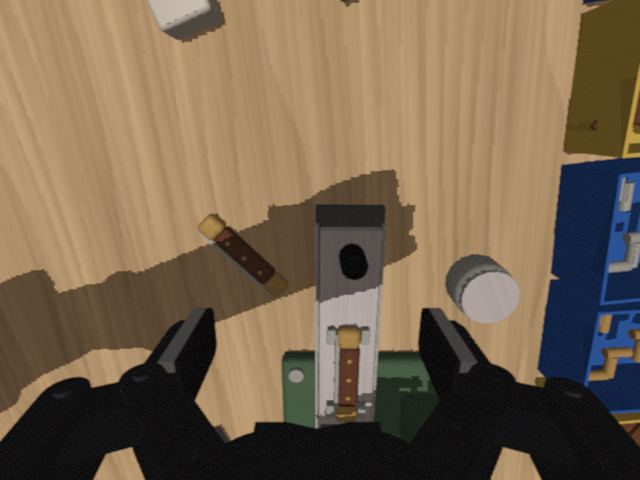

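```bash
python3 - <<'E'
from h import *
m=camera_model("wrist")
im=read_camera("wrist");g=im[225:300,325:382].max(2);ys,xs=np.nonzero(g<45);print(xs.min()+325,xs.max()+325,ys.min()+225,ys.max()+225)
u,v=xs.mean()+325,ys.mean()+225;print(u,v)
k=plane(m,u,v,.075);print(k)
delta([k[0],k[1],.073],EX)
E
```

```text
325 380 225 280
352.9039913700108 257.12405609492987
[0.59671311 0.15824999 0.075     ]
t 1.5 pos [0.57   0.1873 0.2251] F [ 0.7  0.4 -0.1] w 0.999 d [ 29.3  26.6 152.1] roll 0.003336223024362148 q7 -0.35
```

Request:
arm_command --series '[[85, [28, 32, 30], 0], [85, [28, 32, 80], 0], [85, [28, 32, 120], 0], [85, [28, 32, 152], 0], [85, [28, 32, 152], 0], [25, [28, 32, 152], 0], [15, [28, 32, 152], 0], [15, [28, 32, 152], 0]]'

```text
t: 2.5
eef_pos: [0.5961, 0.1511, 0.0743]
tool_rot: [-0.001, 0.999, -0.047, 0.001]
contact_force: [0.5, -0.4, 0.0]
gripper_width: 0.37
```

Request:
arm_command --series '[[15, [0, 0, 0], 0], [15, [0, 0, 0], 0]]'

```text
t: 2.75
eef_pos: [0.5971, 0.151, 0.0743]
tool_rot: [-0.001, 0.999, -0.048, 0.002]
contact_force: [2.7, 0.2, 6.2]
gripper_width: 0.253
```

```bash
python3 - <<'E'
from h import *
delta([.595,.152,.073],EX)
cv2.imwrite("pics/w2.png",read_camera("wrist"));cv2.imwrite("pics/s2.png",read_camera("scene"))
E
```

```text
t 2.75 pos [0.5971 0.151  0.0743] F [2.7 0.2 6.2] w 0.253 d [-2.2 -0.8  1.3] roll -0.0003186809641243027 q7 -0.19
```

View pics/w2.png

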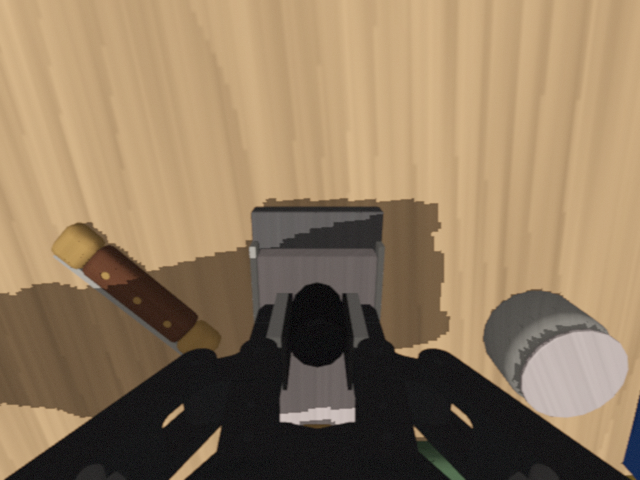

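View pics/s2.png

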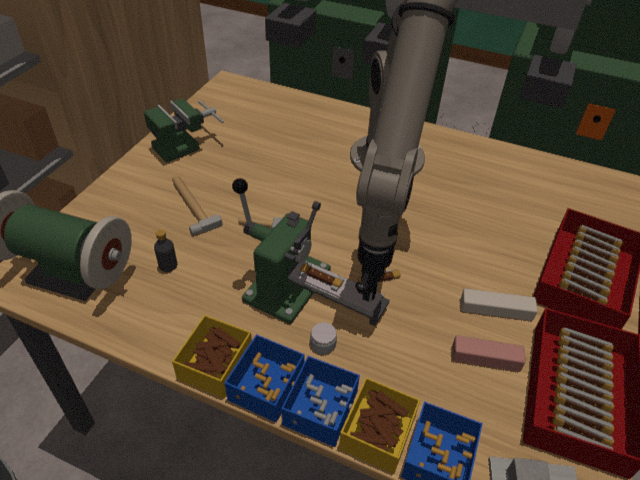

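Request:
arm_command --series '[[15, [0, 10, 0], 0], [15, [0, 22, 0], 0], [15, [0, 34, 0], 0], [15, [0, 46, 0], 0], [15, [0, 56, 0], 0], [15, [0, 64, 0], 0], [15, [0, 68, 0], 0], [15, [0, 68, 0], 0]]'

```text
t: 3.85
eef_pos: [0.5905, 0.0829, 0.0742]
tool_rot: [-0.0, 0.999, -0.048, 0.002]
contact_force: [2.6, -0.8, 7.8]
gripper_width: 0.254
```

Request:
arm_command --series '[[15, [0, 3, 0], 0], [15, [0, 6, 0], 0], [15, [0, 9, 0], 0], [15, [0, 9, 0], 0]]'

```text
t: 4.35
eef_pos: [0.5897, 0.0748, 0.0743]
tool_rot: [-0.001, 0.999, -0.047, 0.002]
contact_force: [2.3, 1.5, 7.2]
gripper_width: 0.255
```

Request:
arm_command --series '[[15, [0, 2, 0], 0], [15, [0, 4, 0], 0], [15, [0, 4, 0], 0]]'

```text
t: 4.72
eef_pos: [0.5897, 0.0747, 0.0743]
tool_rot: [-0.003, 0.999, -0.046, 0.002]
contact_force: [3.0, 10.0, 4.9]
gripper_width: 0.258
```

Request:
arm_command --series '[[15, [0, 2, 0], 0], [15, [0, 4, 0], 0], [15, [0, 4, 0], 0]]'

```text
t: 5.1
eef_pos: [0.5897, 0.0745, 0.0743]
tool_rot: [-0.005, 0.999, -0.045, 0.002]
contact_force: [4.6, 16.5, 4.0]
gripper_width: 0.257
```

Request:
arm_command --series '[[15, [0, -6, 0], 0], [50, [0, -6, 0], 0], [60, [0, -6, 0], 0], [60, [0, -6, 0], 0], [60, [0, -6, -40], 0], [60, [0, -20, -100], 0], [60, [0, -50, -160], 0], [60, [0, -80, -200], 0]]'

```text
t: 6.1
eef_pos: [0.5951, 0.1455, 0.2755]
tool_rot: [-0.0, 0.999, -0.049, 0.001]
contact_force: [0.5, 0.4, -0.2]
gripper_width: 0.7
```

```bash
python3 - <<'E'
from h import *
delta([.595,.152,.25],EX)
for n in("scene","top"):
    im=read_camera(n);cv2.imwrite(f"pics/{n}3.png",im)
a=cv2.imread("pics/scene3.png");b=cv2.imread("pics/top3.png")
g=lambda i:np.clip(i.astype(float)*1.8,0,255).astype('uint8')
cv2.imwrite("pics/s3.png",cv2.resize(g(a[165:325,220:420]),None,fx=4,fy=3.75,interpolation=cv2.INTER_CUBIC)[:600])
cv2.imwrite("pics/t3.png",cv2.resize(g(b[190:310,235:405]),None,fx=4.7,fy=4.7,interpolation=cv2.INTER_CUBIC))
E
```

```text
t 6.1 pos [0.5951 0.1455 0.2755] F [ 0.5  0.4 -0.2] w 0.7 d [-0.8 -6.5 25.5] roll -0.0020906117427841138 q7 -0.29
```

View pics/s3.png

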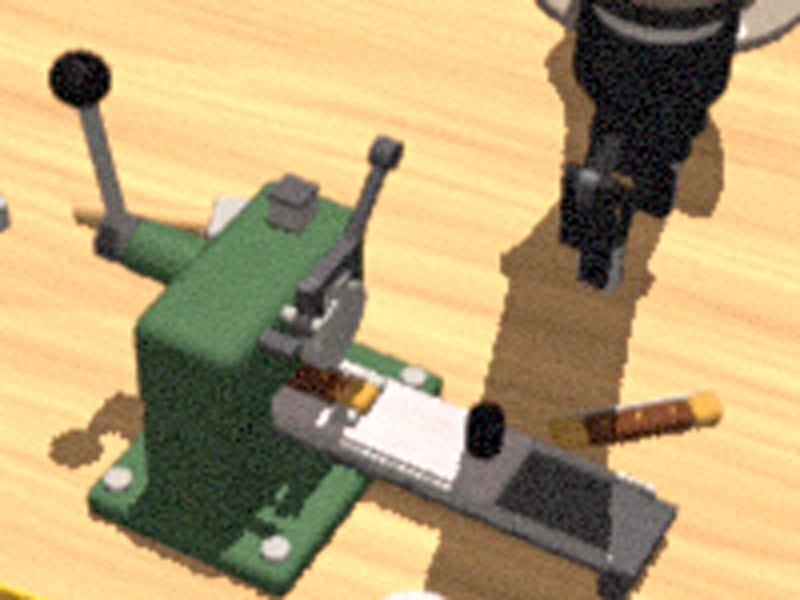

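View pics/t3.png

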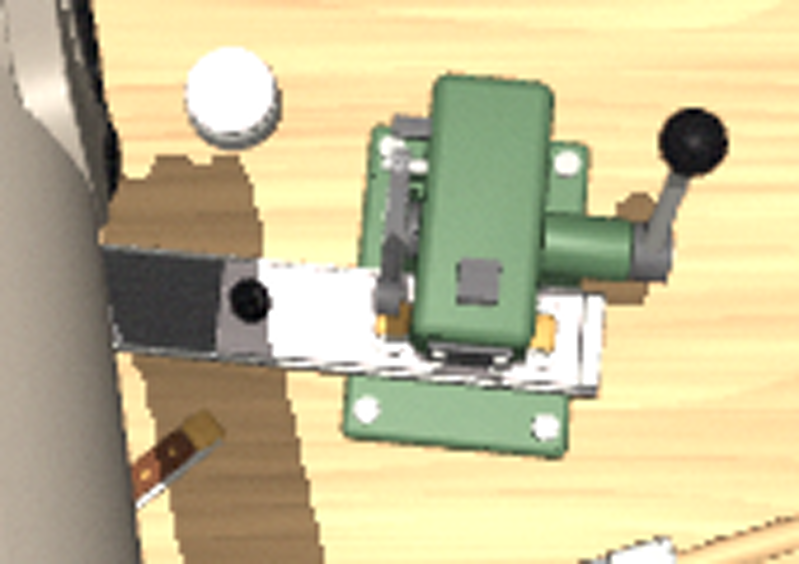

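```bash
python3 - <<'E'
from h import *
tab=np.array([.559,-.005,.249])
delta([.51,.14,.275],EY)
delta(tab-.055*EX+[0,0,.009],EY)
E
```

```text
t 6.2 pos [0.5972 0.1507 0.2782] F [0.6 0.7 0. ] w 0.706 d [-86.   18.5   2.4] roll -1.5656384936692682 q7 -0.29
t 6.2 pos [0.5972 0.1507 0.2782] F [0.6 0.7 0. ] w 0.706 d [-79.3 158.4  18.6] roll -1.5656384936692682 q7 -0.29
```

Request:
arm_command --series '[[0, [-50, 0, 0], -0.17], [0, [-90, 0, 0], -0.35], [0, [-90, 10, 0], -0.53], [0, [-90, 30, 0], -0.7], [0, [-90, 60, 0], -0.88], [0, [-90, 100, 0], -1.06], [0, [-90, 140, 0], -1.24], [0, [-85, 158, 10], -1.42]]'

```text
t: 7.2
eef_pos: [0.4943, -0.0068, 0.2626]
tool_rot: [0.0, 0.788, 0.616, -0.0]
contact_force: [0.2, 0.2, 0.4]
gripper_width: -0.001
```

Request:
arm_command --series '[[0, [0, 0, 0], -0.145], [0, [0, 0, 0], -0.145], [0, [0, 0, 0], -0.145]]'

```text
t: 7.58
eef_pos: [0.495, -0.0036, 0.2626]
tool_rot: [-0.0, 0.743, 0.67, -0.0]
contact_force: [0.2, -0.3, -0.2]
gripper_width: 0.002
```

```bash
python3 - <<'E'
from h import *
tab=np.array([.559,-.005,.249])
delta(tab+[0,0,.009],EY)
m=camera_model("wrist");im=read_camera("wrist");cv2.imwrite("pics/w4.png",im);print(proj(m,tab))
delta(tab+[0,0,.009],EY)
E
```

```text
t 7.575 pos [ 0.495  -0.0036  0.2626] F [ 0.2 -0.3 -0.2] w 0.002 d [ 5.2 63.8  4.6] roll -0.008660838920088508 q7 1.41
[328.76695015 428.3053403 ]
t 7.625 pos [ 0.4951 -0.0034  0.2627] F [ 0.9 -0.7 -0.5] w -0.001 d [ 4.9 63.7  4.7] roll -0.007825070831813738 q7 1.41
```

View pics/w4.png

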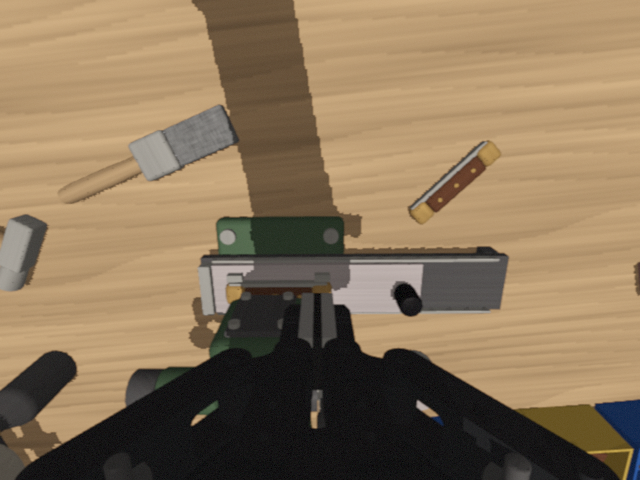

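Request:
arm_command --series '[[0, [5, 10, 5], -0.008], [0, [5, 25, 6], -0.008], [0, [5, 40, 6], -0.008], [0, [5, 52, 3], -0.008], [0, [5, 64, -3], -0.008], [0, [5, 76, -10], -0.008], [0, [5, 76, -10], -0.008]]'

```text
t: 8.5
eef_pos: [0.5726, -0.0063, 0.2739]
tool_rot: [0.0, 0.739, 0.673, 0.001]
contact_force: [-0.5, 0.0, 0.2]
gripper_width: -0.001
```

```bash
python3 - <<'E'
from h import *
tab=np.array([.559,-.005,.249])
delta(tab+[0,0,.009],EY)
a=read_camera("scene")
g=lambda i:np.clip(i.astype(float)*1.8,0,255).astype('uint8')
cv2.imwrite("pics/s5.png",cv2.resize(g(a[165:325,220:420]),None,fx=4,fy=3.75,interpolation=cv2.INTER_CUBIC)[:600])
E
```

```text
t 8.5 pos [ 0.5726 -0.0063  0.2739] F [-0.5  0.   0.2] w -0.001 d [ -0.  -13.7  15.9] roll 0.0018346925864947987 q7 1.48
```

View pics/s5.png

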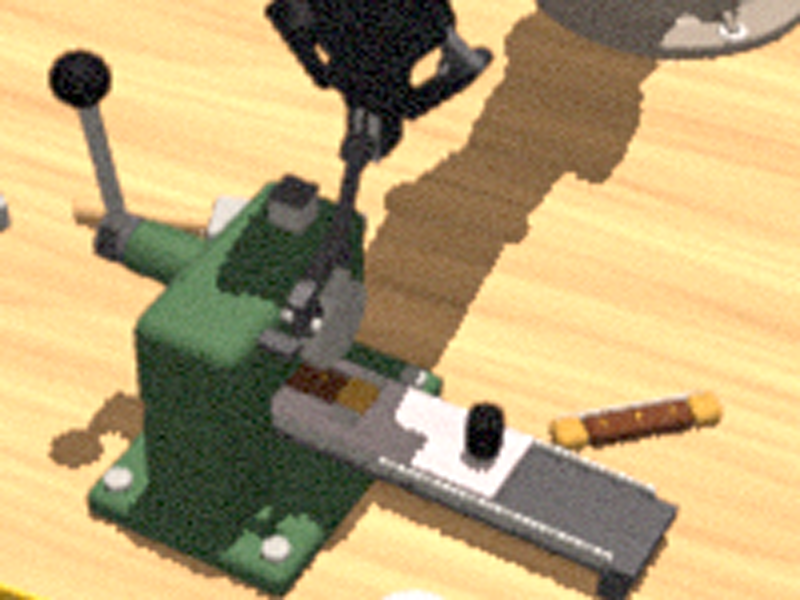

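Request:
arm_command --series '[[0, [0, 15, -5], 0], [0, [0, 30, -10], 0], [0, [0, 45, -10], 0], [0, [0, 60, -10], 0], [0, [0, 75, -8], 0], [0, [0, 90, -6], 0], [0, [0, 105, -4], 0], [0, [0, 112, 0], 0]]'

```text
t: 9.55
eef_pos: [0.684, -0.0166, 0.2727]
tool_rot: [0.0, 0.739, 0.674, 0.0]
contact_force: [-0.6, -0.1, 0.2]
gripper_width: 0.001
```

Request:
arm_command --series '[[0, [0, 0, 0], 0], [0, [0, 0, -20], 0], [0, [0, -20, -40], 0], [0, [0, -50, -60], 0], [0, [0, -50, -60], 0], [0, [0, -50, -60], 0]]'

```text
t: 10.3
eef_pos: [0.6331, -0.0117, 0.333]
tool_rot: [-0.0, 0.739, 0.674, 0.0]
contact_force: [0.3, 0.9, -0.1]
gripper_width: 0.002
```

```bash
python3 - <<'E'
from h import *
ball=np.array([.627,-.154,.304])
a=read_camera("scene")
g=lambda i:np.clip(i.astype(float)*1.8,0,255).astype('uint8')
cv2.imwrite("pics/s6.png",cv2.resize(g(a[165:325,220:420]),None,fx=4,fy=3.75,interpolation=cv2.INTER_CUBIC)[:600])
delta(ball+[0,0,.1],EY)
delta(ball+[0,0,-.002],EY)
E
```

```text
t 10.35 pos [ 0.6332 -0.0117  0.3325] F [ 0.   0.5 -0.1] w 0.001 d [-142.2    6.9  -71.5] roll 0.0024137097694819937 q7 1.5
t 10.35 pos [ 0.6332 -0.0117  0.3325] F [ 0.   0.5 -0.1] w 0.001 d [-142.2    7.    30.5] roll 0.0024137097694819937 q7 1.5
```

View pics/s6.png

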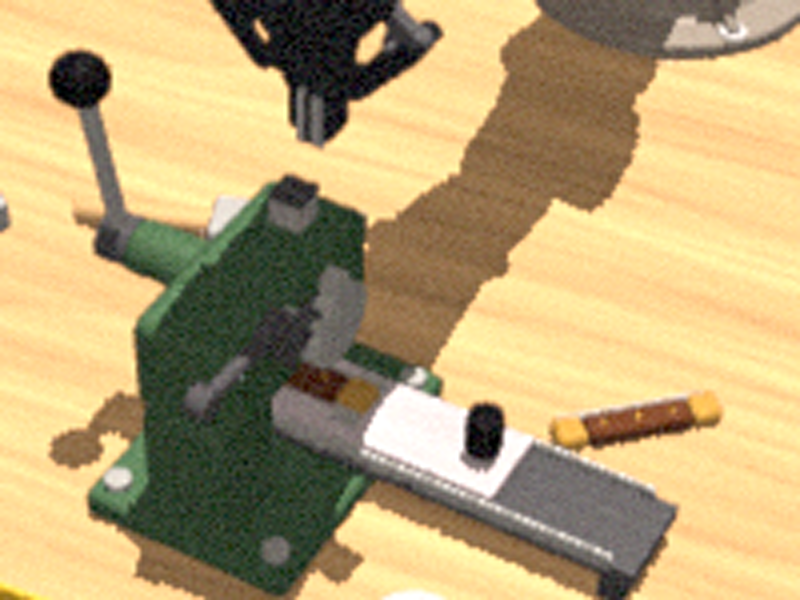

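Request:
arm_command --series '[[30, [-10, 0, -40], 0], [85, [-50, 2, -50], 0], [85, [-95, 5, -50], 0], [85, [-130, 7, -50], 0], [85, [-142, 7, -50], 0], [85, [-142, 7, -50], 0], [85, [-142, 7, -50], 0]]'

```text
t: 11.22
eef_pos: [0.6276, -0.1516, 0.3826]
tool_rot: [-0.001, 0.738, 0.675, 0.0]
contact_force: [-0.2, 0.9, 0.3]
gripper_width: 0.995
```

```bash
python3 - <<'E'
from h import *
ball=np.array([.627,-.154,.304])
im=read_camera("wrist");m=camera_model("wrist");cv2.imwrite("pics/w7.png",im);print(proj(m,ball))
delta(ball+[0,0,-.002],EY)
E
```

```text
[314.2237545  260.91500374]
t 11.275 pos [ 0.6275 -0.1516  0.3827] F [-0.2  0.3  1. ] w 0.993 d [-2.5 -0.3 80.7] roll 0.0051656354770425175 q7 1.74
```

View pics/w7.png

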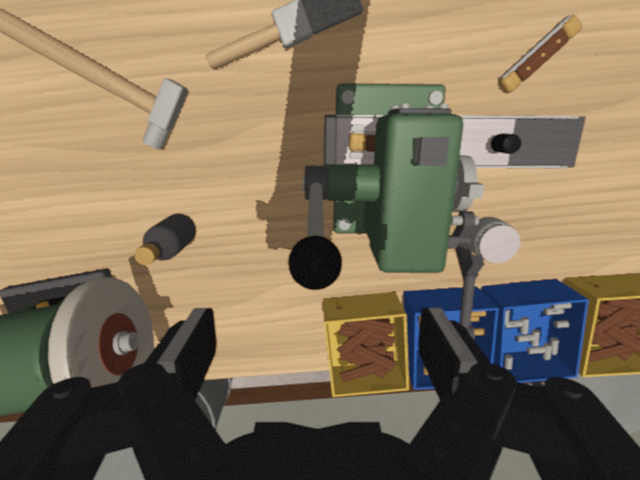

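Request:
arm_command --series '[[85, [-2, 0, 40], 0], [85, [-2, 0, 70], 0], [85, [-2, 0, 81], 0], [85, [-2, 0, 81], 0], [34, [-2, 0, 81], 0], [28, [-2, 0, 81], 0], [28, [-2, 0, 81], 0], [28, [-2, 0, 81], 0]]' --squeeze 60

```text
t: 12.28
eef_pos: [0.6279, -0.153, 0.3038]
tool_rot: [-0.001, 0.738, 0.674, 0.002]
contact_force: [-1.3, 6.0, 7.6]
gripper_width: 0.366
```

Request:
arm_command --series '[[28, [0, 0, 0], 0], [28, [0, 0, 0], 0]]'

```text
t: 12.52
eef_pos: [0.6279, -0.153, 0.3038]
tool_rot: [-0.001, 0.738, 0.674, 0.002]
contact_force: [-1.3, 5.7, 7.4]
gripper_width: 0.364
```

```bash
python3 - <<'E'
from h import *
ball=np.array([.627,-.154,.304])
delta(ball+[0,0,-.002],EY)
for th in np.linspace(0,1.15,9):
    a=th-.175; print(round(th,2),"dy",round(-150*(np.sin(a)+np.sin(.175)),1),"dz",round(150*(np.cos(.175)-np.cos(a)),1))
E
```

```text
t 12.525 pos [ 0.6279 -0.153   0.3038] F [-1.3  5.7  7.4] w 0.364 d [-1.1 -0.8  1.8] roll 0.004523250111380398 q7 1.76
0.0 dy -0.0 dz 0.0
0.14 dy -21.4 dz -2.2
0.29 dy -43.0 dz -1.3
0.43 dy -64.1 dz 2.6
0.57 dy -84.5 dz 9.5
0.72 dy -103.7 dz 19.3
0.86 dy -121.3 dz 31.8
1.01 dy -136.9 dz 46.6
1.15 dy -150.3 dz 63.5
```

Request:
arm_command --series '[[28, [0, -10, -1], 0], [28, [0, -21, -2], 0], [28, [0, -32, -2], 0], [28, [0, -43, -1], 0], [28, [0, -54, 1], 0], [28, [0, -64, 3], 0], [28, [0, -75, 6], 0], [28, [0, -75, 6], 0]]'

```text
t: 13.52
eef_pos: [0.5511, -0.1495, 0.2958]
tool_rot: [-0.0, 0.739, 0.673, -0.0]
contact_force: [0.3, 0.0, 0.5]
gripper_width: 0.325
```

```bash
python3 - <<'E'
from h import *
delta([.6279-.075*EX[0],-.153-.075*EX[1],.298],EY)
a=read_camera("scene")
g=lambda i:np.clip(i.astype(float)*1.8,0,255).astype('uint8')
cv2.imwrite("pics/s8.png",cv2.resize(g(a[165:325,220:420]),None,fx=4,fy=3.75,interpolation=cv2.INTER_CUBIC)[:600])
E
```

```text
t 13.525 pos [ 0.5511 -0.1495  0.2958] F [0.3 0.  0.5] w 0.325 d [ 3.8  1.8 -2.2] roll 0.0012574196191815574 q7 1.74
```

View pics/s8.png

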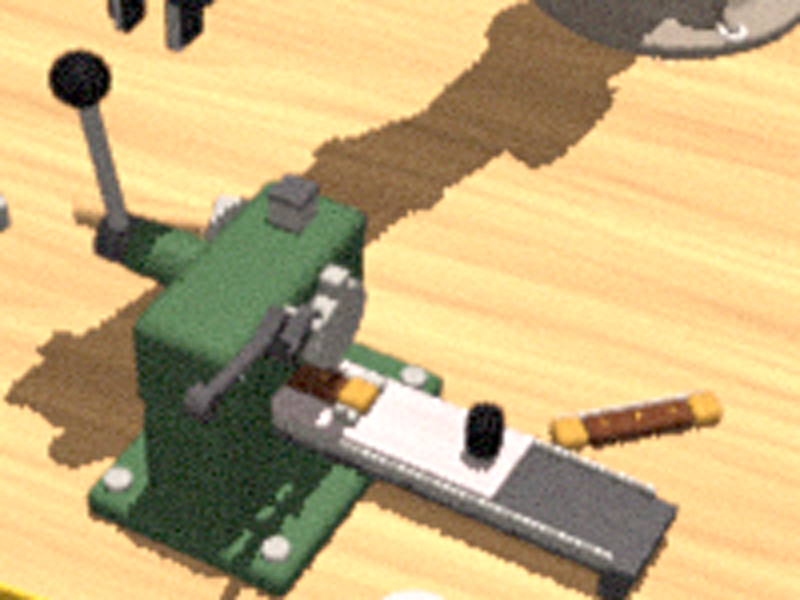

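The ball slipped out of the pads and the lever is back up at rest, with the catch still flipped and the slide home. I only commanded 28 mm, which probably left the grip weak. I'll go back and re-grip with the fingers commanded fully shut.

Request:
arm_command --series '[[85, [0, 0, -45], 0], [85, [0, 10, -80], 0], [85, [2, 45, -85], 0], [85, [4, 77, -85], 0], [85, [4, 77, -85], 0], [85, [4, 77, -45], 0], [85, [4, 77, -10], 0], [85, [4, 77, -4], 0]]' --squeeze 90

```text
t: 14.58
eef_pos: [0.6273, -0.152, 0.2976]
tool_rot: [-0.002, 0.739, 0.673, -0.002]
contact_force: [0.7, -0.0, 0.3]
gripper_width: 0.993
```

Request:
arm_command --series '[[85, [0, 0, 0], 0], [0, [0, 0, 0], 0], [0, [0, 0, 0], 0], [0, [0, 0, 0], 0], [0, [0, 0, 0], 0], [0, [0, 0, 0], 0]]'

```text
t: 15.32
eef_pos: [0.6296, -0.1531, 0.3014]
tool_rot: [0.001, 0.739, 0.673, 0.0]
contact_force: [-0.9, -1.8, 5.1]
gripper_width: 0.355
```

Request:
arm_command --series '[[0, [0, -5, 0], 0], [0, [0, -10, -1], 0], [0, [0, -10, -1], 0]]'

```text
t: 15.7
eef_pos: [0.6204, -0.1522, 0.3027]
tool_rot: [0.002, 0.739, 0.673, 0.001]
contact_force: [3.3, -1.8, 6.2]
gripper_width: 0.355
```

```bash
python3 - <<'E'
from h import *
ball=np.array([.627,-.154,.304])
delta(ball-.01*EX+[0,0,.001],EY)
im=read_camera("wrist");cv2.imwrite("pics/w9.png",im)
a=read_camera("scene")
g=lambda i:np.clip(i.astype(float)*1.8,0,255).astype('uint8')
cv2.imwrite("pics/s9.png",cv2.resize(g(a[165:325,220:420]),None,fx=4,fy=3.75,interpolation=cv2.INTER_CUBIC)[:600])
E
```

```text
t 15.7 pos [ 0.6204 -0.1522  0.3027] F [ 3.3 -1.8  6.2] w 0.355 d [-1.2 -3.3 -2.3] roll 0.001829466727876957 q7 1.75
```

View pics/w9.png

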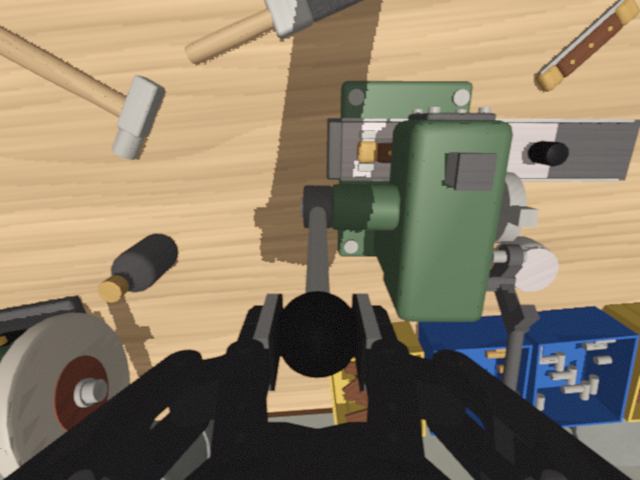

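View pics/s9.png

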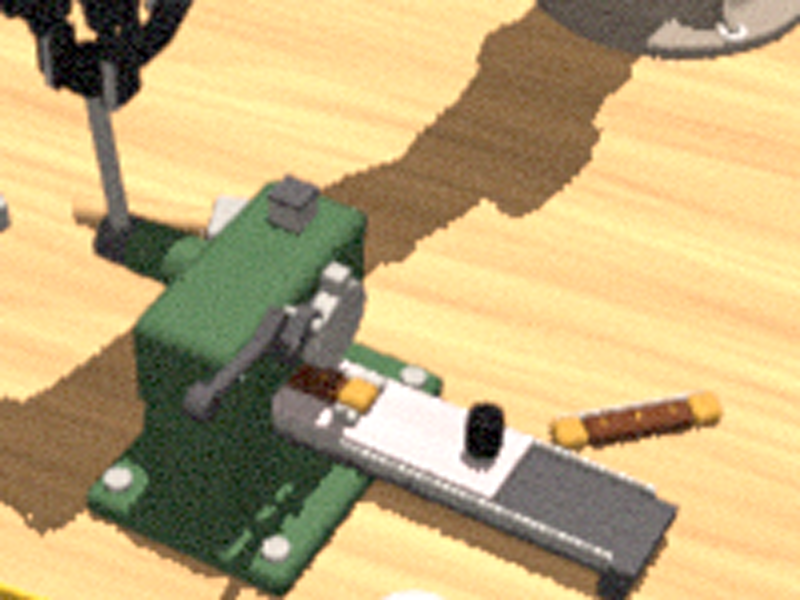

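Request:
arm_command --series '[[0, [0, -6, -1], 0], [0, [0, -12, -1], 0], [0, [0, -18, -1], 0], [0, [0, -24, 0], 0], [0, [0, -24, 0], 0]]'

```text
t: 16.42
eef_pos: [0.5947, -0.1489, 0.3013]
tool_rot: [-0.0, 0.739, 0.673, 0.0]
contact_force: [0.8, -0.1, -0.9]
gripper_width: 0.144
```

```bash
python3 - <<'E'
from h import *
ball=np.array([.6296,-.154,.301])
delta(ball-.034*EX+[0,0,.001],EY)
im=read_camera("wrist");cv2.imwrite("pics/w10.png",im)
E
```

```text
t 16.425 pos [ 0.5947 -0.1489  0.3013] F [ 0.8 -0.1 -0.9] w 0.144 d [-1.8  1.2 -0.7] roll 0.0018293485216899915 q7 1.75
```

View pics/w10.png

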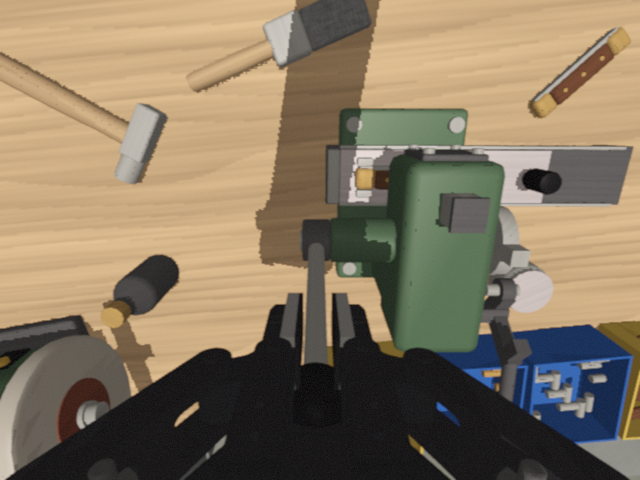

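Request:
arm_command --series '[[30, [0, 0, 0], 0], [30, [0, 0, -20], 0], [30, [0, 0, -70], 0], [30, [0, 30, -80], 0], [16, [-1, 70, -80], 0], [16, [-2, 82, -80], 0], [16, [-2, 82, -80], 0]]'

```text
t: 17.35
eef_pos: [0.6767, -0.1584, 0.3796]
tool_rot: [-0.001, 0.739, 0.674, -0.001]
contact_force: [-0.4, -0.1, 0.6]
gripper_width: 0.186
```

```bash
python3 - <<'E'
from h import *
ball=np.array([.627,-.154,.304])
delta(ball+.045*EX+[0,0,-.003],EY)
im=read_camera("wrist");m=camera_model("wrist");cv2.imwrite("pics/w11.png",im);print(proj(m,ball))
a=read_camera("scene")
g=lambda i:np.clip(i.astype(float)*1.8,0,255).astype('uint8')
cv2.imwrite("pics/s11.png",cv2.resize(g(a[125:285,180:380]),None,fx=4,fy=3.75,interpolation=cv2.INTER_CUBIC)[:600])
E
```

```text
t 17.35 pos [ 0.6767 -0.1584  0.3796] F [-0.4 -0.1  0.6] w 0.186 d [-0.3 -4.7 78.6] roll 0.0022397333351047394 q7 1.75
[318.6629507  182.29951987]
```

View pics/w11.png

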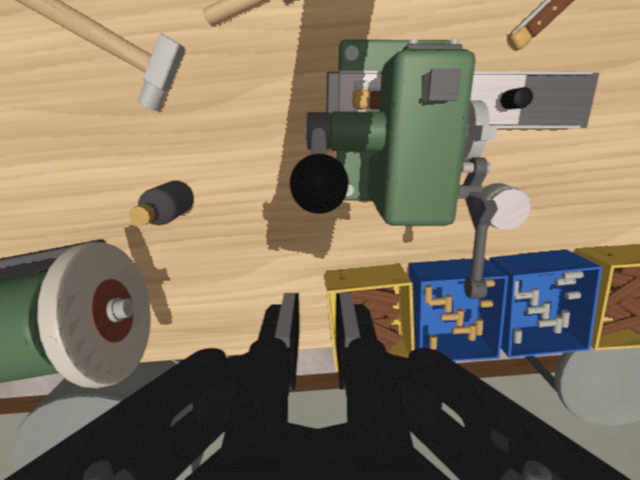

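View pics/s11.png

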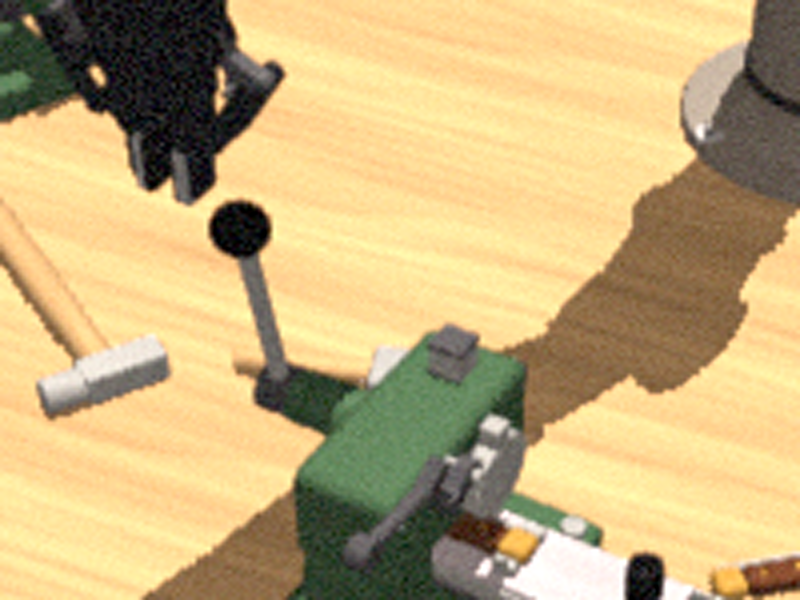

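Request:
arm_command --series '[[16, [0, 0, 40], 0], [16, [0, 0, 78], 0], [16, [0, -10, 80], 0], [16, [0, -20, 80], 0], [16, [0, -30, 80], 0], [16, [0, -40, 80], 0], [16, [0, -40, 80], 0]]'

```text
t: 18.32
eef_pos: [0.6366, -0.1547, 0.3022]
tool_rot: [0.0, 0.739, 0.674, 0.001]
contact_force: [1.1, 1.5, 0.9]
gripper_width: 0.184
```

Request:
arm_command --series '[[16, [0, -6, 0], 0], [16, [0, -12, 0], 0], [16, [0, -18, 0], 0], [16, [0, -18, 0], 0]]'

```text
t: 18.82
eef_pos: [0.6185, -0.153, 0.3009]
tool_rot: [-0.0, 0.739, 0.674, -0.0]
contact_force: [1.4, 1.3, 1.0]
gripper_width: 0.19
```

```bash
python3 - <<'E'
from h import *
ball=np.array([.627,-.154,.304])
delta(ball+[0,0,-.003],EY)
im=read_camera("wrist");cv2.imwrite("pics/w12.png",im)
a=read_camera("scene")
g=lambda i:np.clip(i.astype(float)*1.8,0,255).astype('uint8')
cv2.imwrite("pics/s12.png",cv2.resize(g(a[125:285,180:380]),None,fx=4,fy=3.75,interpolation=cv2.INTER_CUBIC)[:600])
E
```

```text
t 18.825 pos [ 0.6185 -0.153   0.3009] F [1.4 1.3 1. ] w 0.19 d [-0.2  8.6 -0.1] roll 0.002181823922387291 q7 1.76
```

View pics/w12.png

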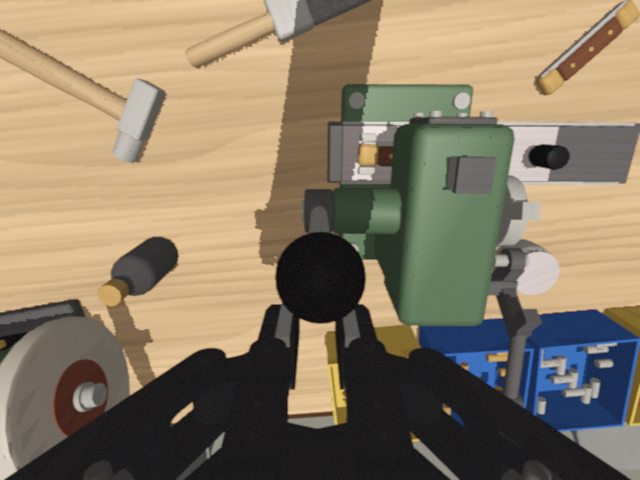

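View pics/s12.png

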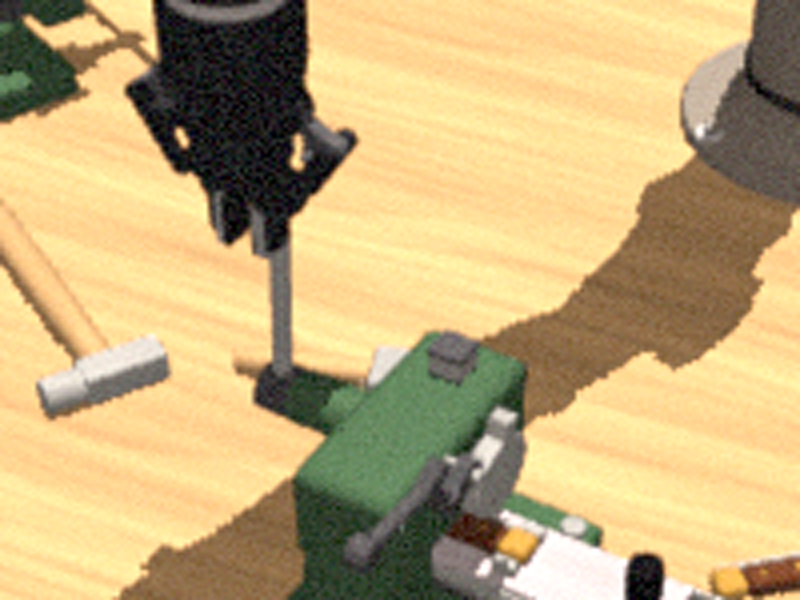

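Request:
arm_command --series '[[16, [0, -10, 0], 0], [16, [0, -20, 1], 0], [16, [0, -29, 2], 0], [16, [0, -40, 5], 0], [16, [0, -50, 8], 0], [16, [0, -60, 12], 0], [16, [0, -69, 17], 0], [16, [0, -69, 17], 0]]'

```text
t: 19.92
eef_pos: [0.5493, -0.1468, 0.2835]
tool_rot: [-0.001, 0.739, 0.673, -0.0]
contact_force: [2.1, 1.6, 1.5]
gripper_width: 0.184
```

```bash
python3 - <<'E'
from h import *
ball=np.array([.627,-.154,.304])
delta(ball+[0,0,-.003],EY)
im=read_camera("wrist");cv2.imwrite("pics/w13.png",im)
a=read_camera("scene")
g=lambda i:np.clip(i.astype(float)*1.8,0,255).astype('uint8')
cv2.imwrite("pics/s13.png",cv2.resize(g(a[125:285,180:380]),None,fx=4,fy=3.75,interpolation=cv2.INTER_CUBIC)[:600])
E
```

```text
t 19.925 pos [ 0.5493 -0.1468  0.2835] F [2.1 1.6 1.5] w 0.184 d [  0.   78.  -17.6] roll 0.0018778153977409878 q7 1.74
```

View pics/w13.png

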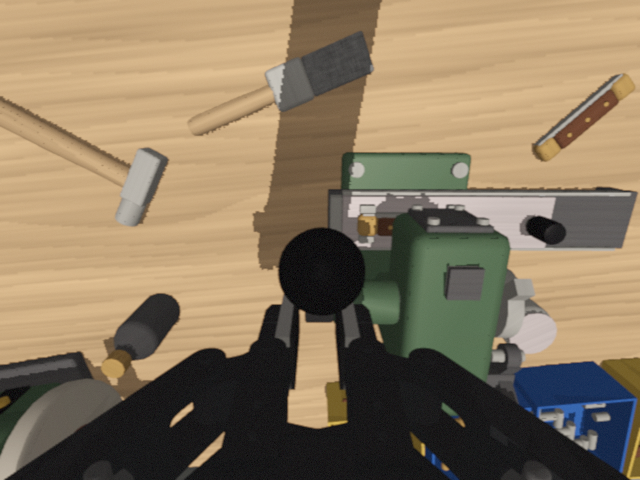

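View pics/s13.png

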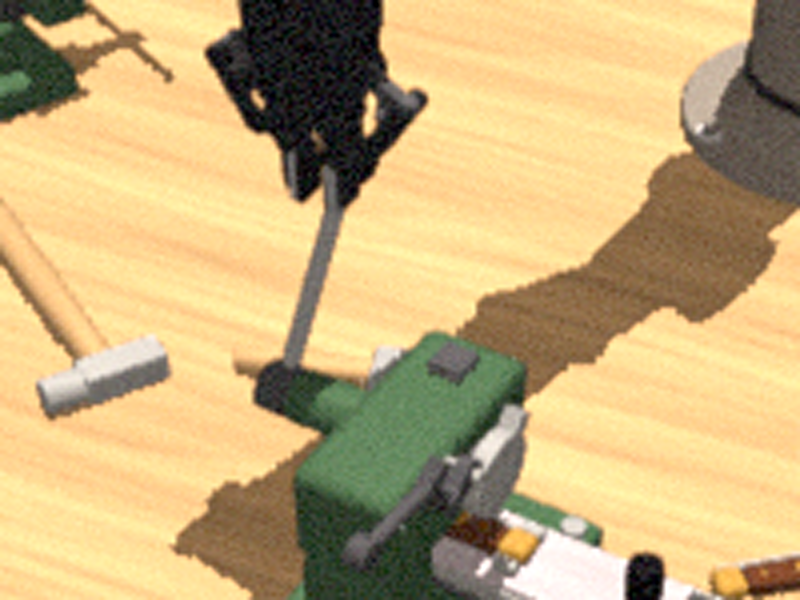

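Request:
arm_command --series '[[16, [0, -8, 5], 0], [16, [0, -16, 10], 0], [16, [0, -24, 17], 0], [16, [0, -31, 24], 0], [16, [0, -38, 32], 0], [16, [0, -44, 39], 0], [16, [0, -48, 43], 0], [16, [0, -48, 43], 0]]'

```text
t: 21.02
eef_pos: [0.5044, -0.1418, 0.2418]
tool_rot: [0.002, 0.739, 0.674, 0.002]
contact_force: [8.3, 2.0, 5.4]
gripper_width: 0.187
```

```bash
python3 - <<'E'
from h import *
ball=np.array([.627,-.154,.304])
delta(ball+[0,0,-.003],EY)
im=read_camera("wrist");cv2.imwrite("pics/w14.png",im)
a=read_camera("scene")
g=lambda i:np.clip(i.astype(float)*1.8,0,255).astype('uint8')
cv2.imwrite("pics/s14.png",cv2.resize(g(a[125:285,180:380]),None,fx=4,fy=3.75,interpolation=cv2.INTER_CUBIC)[:600])
E
```

```text
t 21.025 pos [ 0.5044 -0.1418  0.2418] F [8.3 2.  5.4] w 0.187 d [ -0.8 123.5 -58.5] roll 0.00274751198456978 q7 1.74
```

View pics/w14.png

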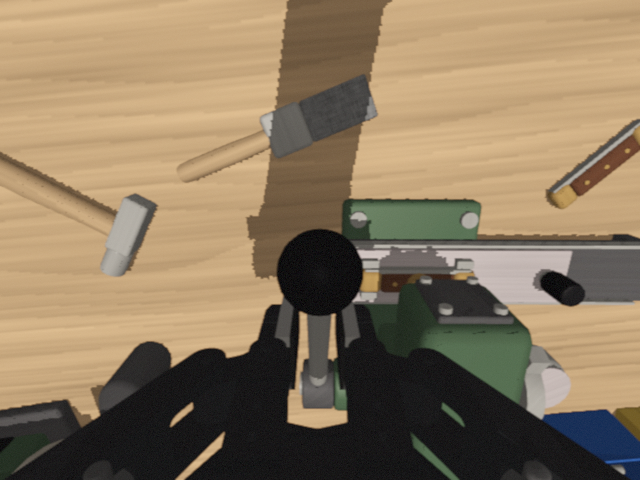

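View pics/s14.png

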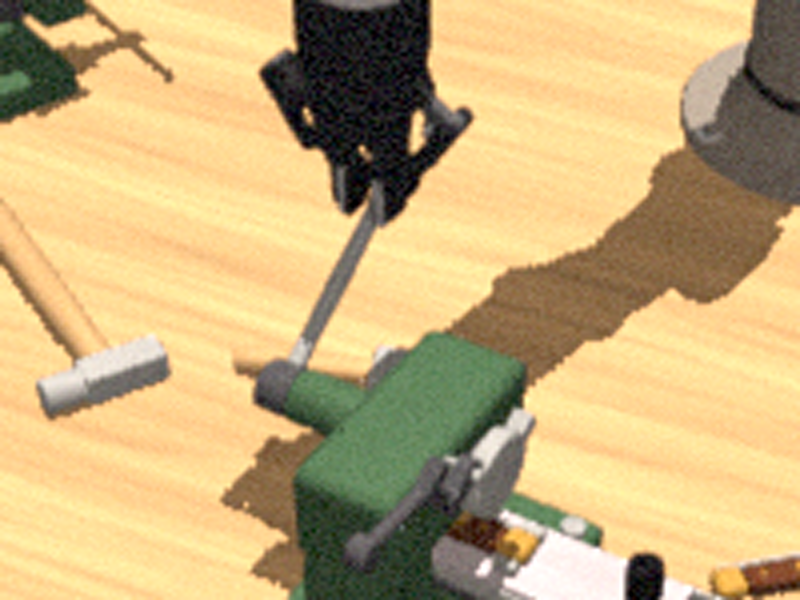

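Request:
arm_command --series '[[16, [0, -3, 2], 0], [16, [0, -5, 4], 0], [16, [0, -5, 4], 0]]'

```text
t: 21.5
eef_pos: [0.5033, -0.1413, 0.2401]
tool_rot: [0.005, 0.739, 0.674, 0.005]
contact_force: [15.2, 2.7, 10.1]
gripper_width: 0.188
```

Request:
arm_command --series '[[16, [0, -3, 2], 0], [16, [0, -5, 3], 0], [16, [0, -5, 3], 0]]'

```text
t: 21.88
eef_pos: [0.5026, -0.1412, 0.2395]
tool_rot: [0.009, 0.738, 0.674, 0.008]
contact_force: [21.0, 2.6, 14.8]
gripper_width: 0.188
```

Request:
arm_command --series '[[16, [0, -3, 1], 0], [16, [0, -5, 2], 0], [16, [0, -5, 2], 0]]'

```text
t: 22.25
eef_pos: [0.502, -0.1411, 0.2393]
tool_rot: [0.013, 0.738, 0.674, 0.011]
contact_force: [32.5, 1.7, 14.2]
gripper_width: 0.186
```

```bash
python3 - <<'E'
from h import *
delta([.6,-.15,.24],EY)
m=camera_model("wrist");im=read_camera("wrist");cv2.imwrite("pics/w15.png",im)
ball0=np.array([.627,-.154,.304])
for th in (.9,1.03,1.15):
    a=th-.175;b=ball0-EX*.15*(np.sin(a)+np.sin(.175))-[0,0,.15*(np.cos(.175)-np.cos(a))]
    print(th,b,proj(m,b),"scene",proj(camera_model("scene"),b))
a=read_camera("scene")
g=lambda i:np.clip(i.astype(float)*1.8,0,255).astype('uint8')
cv2.imwrite("pics/s15.png",cv2.resize(g(a[145:305,200:400]),None,fx=4,fy=3.75,interpolation=cv2.INTER_CUBIC)[:600])
E
```

```text
t 22.25 pos [ 0.502  -0.1411  0.2393] F [32.5  1.7 14.2] w 0.186 d [-0.1 98.4  2.6] roll 0.0047222660006478795 q7 1.74
0.9 [ 0.50197975 -0.14208722  0.26856593] [316.19489671 384.5763556 ] scene [271.80360581 167.47984042]
1.03 [ 0.48832627 -0.14078622  0.2547238 ] [316.53209129 325.23757067] scene [275.11767055 169.04881154]
1.15 [ 0.47740609 -0.13974567  0.24046623] [316.78731931 279.29635631] scene [277.73365643 171.33339014]
```

View pics/w15.png

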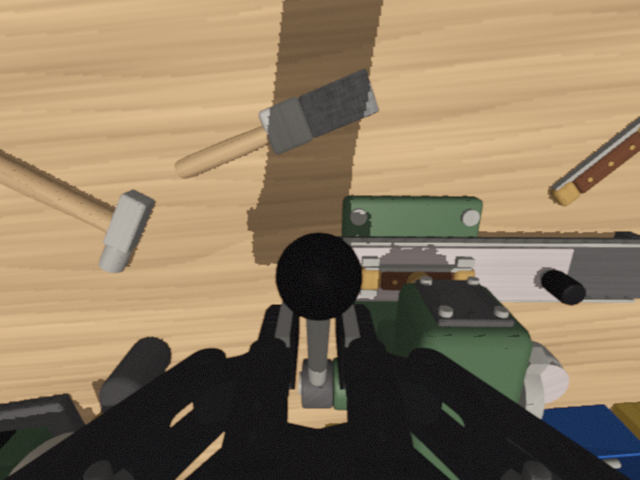

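View pics/s15.png

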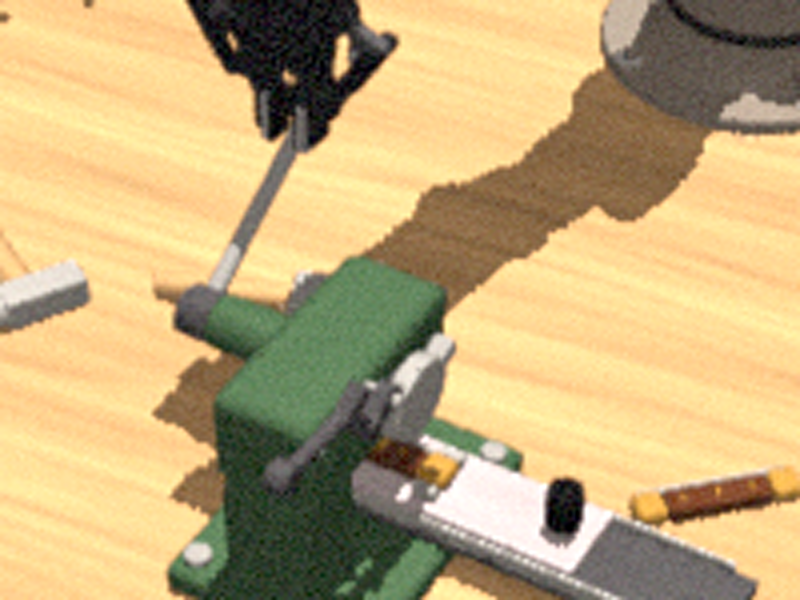

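Request:
arm_command --series '[[16, [0, 3, 0], 0], [16, [0, 3, 0], 0], [16, [0, 3, 0], 0], [16, [0, 3, 0], 0], [16, [0, 3, 0], 0], [16, [0, 3, 0], 0], [16, [0, 3, 0], 0], [16, [0, 3, 0], 0]]'

```text
t: 23.35
eef_pos: [0.5022, -0.141, 0.2385]
tool_rot: [0.01, 0.738, 0.674, 0.009]
contact_force: [24.8, 2.6, 18.1]
gripper_width: 0.19
```

Request:
arm_command --series '[[16, [0, 0, 0], 0], [16, [0, 0, 0], 0], [16, [0, 0, 0], 0], [16, [0, 0, 0], 0], [16, [0, 0, 0], 0], [16, [0, 0, 0], 0], [16, [0, 0, 0], 0], [16, [0, 0, 0], 0]]'

```text
t: 24.35
eef_pos: [0.5022, -0.141, 0.2385]
tool_rot: [0.01, 0.738, 0.674, 0.009]
contact_force: [24.7, 2.9, 18.0]
gripper_width: 0.189
```

```bash
python3 - <<'E'
from h import *
delta([.6,-.15,.24],EY)
im=read_camera("wrist");cv2.imwrite("pics/w16.png",im)
g=im[215:340,250:390].max(2)<40
n,l,s,c=cv2.connectedComponentsWithStats(g.astype('uint8'))
print("ball top row",np.nonzero(g[:,68])[0].min()+215)
delta([.6,-.15,.24],EY)
E
```

```text
t 24.35 pos [ 0.5022 -0.141   0.2385] F [24.7  2.9 18. ] w 0.189 d [-0.2 98.3  1.1] roll 0.004637494495995565 q7 1.74
ball top row 234
t 24.4 pos [ 0.5022 -0.1409  0.2385] F [24.5  2.9 17.5] w 0.189 d [-0.2 98.2  1.1] roll 0.004610017082805753 q7 1.74
```

View pics/w16.png

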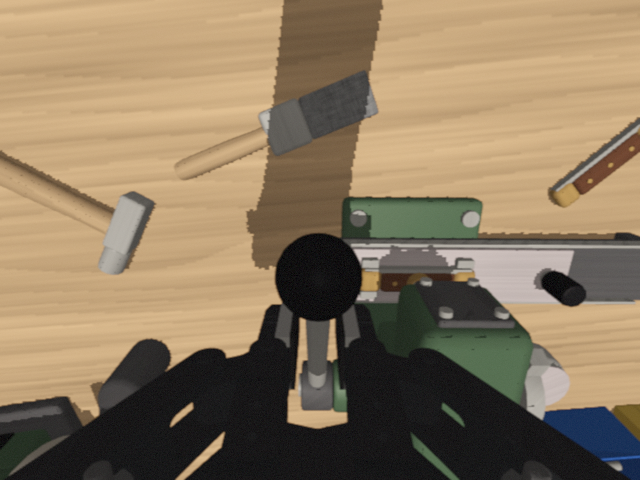

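The lever is holding steady at its stop: the ball is at (318,277) and hasn't moved. I'm handing in.

```bash
python3 - <<'E'
from station import bot
print(bot.hand_in())
E
```

```text
the job is handed in; nothing more can be done
None
```

I pressed the pins and handed the job in at about 24.4 s (limit 72 s), with the gripper still holding the lever down at its stop.

- **Slide:** I gripped the knob and pushed it home. The reaction rose to about 16 N with no further movement, and the picture showed the plate against its end block.
- **Catch:** I pushed the tab over with closed fingers. It fell fully to the rear and was still there in the last scene picture, about 2 s before hand-in.
- **Lever:** Two attempts to pull the ball by gripping it failed because it slipped out of the pads. Each time the lever went back to rest with nothing disturbed. I then hooked the ball from behind with the fingers 16 mm apart and pulled it down.
- **Last checks:**
  - The ball was at image row 277, against about 279 predicted for 1.15 rad and 325 for 1.03 rad, so the lever is at its stop.
  - The wrist force held steady at about 25 N horizontal and 18 N vertical for over 1 s.
- **Not measured:** I inferred the foot's force on the knife from the lever being at its stop. I saw nothing else on the bench move, but did not measure the other things' positions.

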